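# Stop the parts feeder, set its feed dial to the start mark and re-arm it

### The job

Bring the parts feeder back to its start setting: press the mushroom stop button down until it latches, and while it stays latched turn the pointer dial on the other control box so that its pointer stands at the scale's one long mark. Then twist the mushroom clockwise to free it, and let it spring all the way out again. Leave the other things on the bench where they are.

Things in the scene. Friction and masses are not known exactly. Their poses are not given: they have to be found in the camera images.
- stop_box: Stop station: grey metal box fixed to the bench, 129 deep (x) x 120 wide (y), front height 40, back height 115 mm, its panel sloping 35 degrees and facing the robot. It carries the round black mushroom button and nothing else. Origin: centre of the underside; x points away from the panel's low front edge, z up.
- stop_seat (a point): Point on the face of the stop station's sloped panel (130 x 120 mm) under the centre of the mushroom button; fixed. z: out of the panel, along the button's axis (35 degrees from vertical); x: up the slope; y: level. A ring nut of 34 mm diameter, 3.5 mm high, surrounds it.
- stop_top (a point): Centre of the top of the mushroom head; moves and turns with it; z along its axis, outwards. The round black head, 40 mm in diameter and 20 mm thick with a 20 mm steel stem, spans 14 to 34 mm from the panel's face when out and 7 to 27 mm when latched down.
- stop (a joint): How far the mushroom is pressed in (m): 0 = out, 0.010 = hard down. The spring takes 2 to 6 N. Pressed down past 0.009 and let go, it latches at about 0.007; turning the head clockwise to about 0.5 rad or more frees the latch, and its spring pushes it out to 0 once nothing holds it.
- stop_turn (a joint): Angle of the mushroom head (rad), growing clockwise as seen looking at the panel; stops at 0 and 1.05; it stays where it is left. It can latch only below about 0.3, where it starts.
- dial_box: Feed-rate box: the same size and shape of grey box, also fixed; its sloped panel carries the pointer dial. Origin and axes as for the stop station.
- dial_seat (a point): Point on the face of the feed-rate box's sloped panel on the dial's axis; fixed. z: out of the panel (35 degrees from vertical); x: up the slope, towards the scale's one long mark (dark, 17 x 3.5 mm, 33 to 50 mm from the axis; short marks stand every 0.4 rad to both sides); y: level.
- dial_pointer (a point): Tip of the dial's pointer, 26 mm from the axis, 21 mm out from the panel; turns with the dial. The black dial has a round skirt of 48 mm diameter up to 10 mm from the panel's face, and on it a finger bar 12 mm wide and 36 mm long, 10 to 32 mm from the face, ending in a point with a white line.
- dial (a joint): Angle of the dial's pointer from the long mark (rad): 0 = at the mark, positive = clockwise of it as seen looking at the panel; friction 0.03 N m holds it where it is left.
- coupling0: Loose steel pipe coupling standing on end between the boxes, 30 mm diameter, 34 mm high. Origin: centre of its foot.
- coupling1: Loose steel pipe coupling standing on end between the boxes, 30 mm diameter, 34 mm high. Origin: centre of its foot.
- coupling2: Loose steel pipe coupling standing on end between the boxes, 30 mm diameter, 34 mm high. Origin: centre of its foot.
- phone: Phone lying flat, 150 x 74 x 9 mm. Origin: centre of its underside, x along its length.
- marker: Blue pen lying flat, 125 x 11 x 11 mm. Origin: centre of its underside, x along its length.
- bottle: White bottle standing, 68 mm diameter, 190 mm high. Origin: centre of its foot.
- bin: Clear plastic bin full of couplings, 150 x 200 x 85 mm. Origin: centre of its underside.
- tray: Shallow metal tray of couplings, 160 x 120 x 40 mm. Origin: centre of its underside.
Not all that is in view belongs to the job. What is shaped like the stop_box but red is not meant.

How it is judged:
By the outcome, as a careful person would: the job done as asked, in the order asked, and still so for the second after the job is handed in, with the robot touching nothing.
It also fails if it takes over 48 s, if anything falls off the work surface, if the arm or the gripper's body presses on something with over 40 N, if the wrist force passes 120 N, or if a joint passes its speed limit or range.

### The arm

A 6-joint arm with a two-finger parallel gripper is mounted at the origin on the work surface. World frame = base frame: x ahead of the robot, y to its left, z up, the work surface at z = 0. Lengths are in mm, angles in rad, forces in N, time in s.
With the tool pointing down it reaches from about 350 to 775 mm from the base axis. Payload 7.3 kg.
Tool frame: the origin (TCP) lies at the very end of the fingers, on their centre line; the grasp point (between the pads) lies 19 mm behind it; z points along the fingers, y is the line along which they close (so a half turn about z gives the same grasp; the last joint's range is limited). The gripper opens to 92 mm and grips with 3 to 60 N. Pads are 19 mm wide; open, the fingers measure 130 mm over their backs; the gripper's body (75 mm by 190 mm) begins 47 mm behind the grasp point.
Start: joints at [0.968, 0.342, 1.524, -0, 1.275, -0.146], TCP at [231.555, 471.197, 226.741] pointing down, gripper open.
Joint ranges: [-2.53, 2.53], [-0.77, 2.02], [0.04, 2.7], [-1, 4.14], [0.28, 2.66], [-3.11, 3.11]. Speed limits (rad/s): [2.57, 2.57, 3.14, 3.14, 3.14, 3.14].

### API

Orientations are given as [roll, pitch, yaw] about the fixed x, y, z axes, in that order (R = Rz(yaw) Ry(pitch) Rx(roll)).
In Python, from plant import bot gives the robot as it stands.
- The arm moves only by the tool jog_arm, never from a script. Its argument "targets" is a list of rows, each an object with "xyz": the shift along the tool's x, y, z as a fraction of full scale, a list of three; "spin": the turn about the tool's z as a fraction of full scale. In form: [{"xyz": [x, y, z], "spin": spin}, ...]. A call has exactly 10 rows; each row shifts and turns the commanded pose from where the row before left it, along the tool's axes as they then stand; what a row does not reach is not made up. Full scale, the value 1, is 80 mm for a shift and 0.1 rad for a turn. A row lasts 1/8 s, in which the tool goes at most 62.5 mm and 10.7 degrees, less where a joint would pass 70% of its speed; a pose out of reach is approached as far as the arm can. A call with a number of a shift or a turn outside -1 to 1 is refused whole. A call with a gripper value outside its range is refused whole. "gripper" is the opening in per cent of the stroke, from 0 (shut) to 100 (fully open), set as the call begins (left out, the last holds). The fingers move at their own pace and stop on an object; the grip force is fixed at half the most. Time passes only in rows, so rows that do not move let the fingers close, or fill a call up. It gives the time, the measured TCP pose, the force, the opening and the grip force at its end, in the units of the state.
- bot.get_obs(): the state, without advancing time (a new reading comes with each control period).
- bot.capture(name): name is "side" or "top"; returns the picture (480x640x3 uint8, blue, green, red); there is no depth.
- bot.get_calibration(name): a dict with "vfov" (degrees; the focal length in pixels is half the picture's height over the tangent of half this angle, whatever the lens; pixels are square), "cx", "cy" (the principal point, pixels), "eye" and "rotation" of the camera in the world. Camera axes: x right, y down, z forward; pixel columns grow to the right and rows downward; lengths in mm; the calibration is good to about 2 mm. A picture is of the moment at which its call begins. get_calibration takes no time and is no camera call.
- bot.close_job(): hands the job in; it is judged then, once.
The state is a dict: "time": time; "joint_positions": joint angles; "dq": joint speeds; "tau": joint torques, N m; "tool_pos": TCP position; "tcp_rot": TCP orientation; "contact_force": force on the tool from outside, world axes, zero at the start; "moment": the same for the moment, N m; "grip_width": finger opening in mm; "finger_force": force on a finger pad.
Only numpy, scipy, OpenCV 4.12 (cv2) and the standard library are available. Lean on these libraries where they do the work, as an engineer would, in place of code of your own. Each camera call takes 0.05 s, during which the arm holds its last target. There are 200 camera calls.

## Working session

There is one attempt and no reset: what is moved stays moved. The work goes in short steps, Python scripts to look and compute and a tool call to move; the robot and the scene stay as the last step left them, time stands still between calls to the robot, and variables do not carry over. Pictures are saved under pics/ and viewed, at most 10 in all, crops included, and the job is handed in when it is done.

Besides the shell and the picture viewer there is one more tool, called after "Emit:" as name([rows], argument=value, ...), one row to a line, values as JSON. jog_arm: Moves the arm, as the interface text tells. Shift numbers are shares of 80 mm and turn numbers shares of 0.1 rad, none past 1 either way. Its arguments: {"type":"object","properties":{"targets":{"type":"array","items":{"type":"object","properties":{"xyz":{"type":"array","items":{"type":"number"}},"spin":{"type":"number"}}}},"gripper":{"type":"number"}},"required":["targets"]}

```bash
mkdir -p pics; ls; python3 - <<'E'
from plant import bot
import cv2
for n in("side","top"):
    cv2.imwrite(f"pics/{n}0.png",bot.capture(n)); print(n,bot.get_calibration(n))
print(bot.get_obs())
E
```

```text
pics
side {'vfov': 46.198996583982236, 'cx': 318.1063582211372, 'cy': 229.08419741931968, 'eye': array([ 258.40636861, -893.9196065 ,  751.78971332]), 'rotation': array([-2.20132568,  0.00676098, -0.2837087 ])}
top {'vfov': 52.10610355267934, 'cx': 325.2469753364228, 'cy': 238.37685410138016, 'eye': array([ 378.86262754,   -7.80598127, 1149.57318834]), 'rotation': array([-3.02413821, -0.02385063, -1.54739367])}
{'time': 0.1, 'joint_positions': array([ 9.68025331e-01,  3.42617630e-01,  1.52491372e+00, -5.00755228e-06,
        1.27545914e+00, -1.46011416e-01]), 'dq': array([-0.00016587, -0.00205694, -0.00354233,  0.00065895,  0.00173154,
       -0.00015988]), 'tau': array([ 1.40511376e-03, -4.32002878e+01, -2.44694817e+01,  7.19459332e-02,
        5.24444610e-02, -4.60434251e-05]), 'tool_pos': array([231.3169006 , 470.87147622, 226.1355824 ]), 'tcp_rot': array([-3.14020900e+00, -1.98637331e-04,  2.68483440e+00]), 'contact_force': array([-0.07697874,  0.32249425,  0.14782323]), 'moment': array([-0.00882025,  0.07212898,  0.03275424]), 'finger_force': 0.0, 'grip_width': 92.04936086301248}
```

View pics/top0.png

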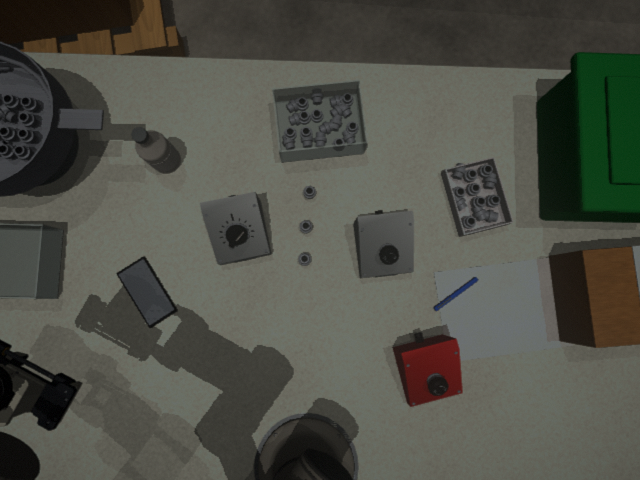

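View pics/side0.png

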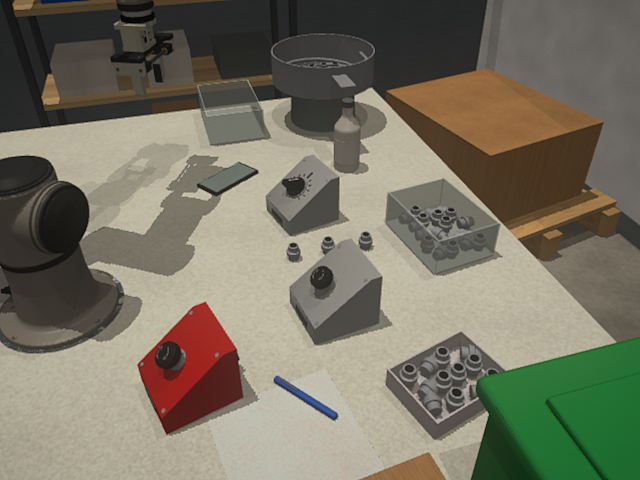

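Top view: the dial box is at about (237,228), the grey stop box at (385,243) and the red decoy at (430,370). The side view shows the dial at (293,185) and the grey stop's mushroom at (321,278). Next I'll zoom in on both grey boxes.

```bash
cat > h.py <<'E'
import numpy as np,cv2
from scipy.spatial.transform import Rotation as Ro
from plant import bot
def cam(n):
    c=bot.get_calibration(n); f=240/np.tan(np.radians(c['vfov']/2))
    return c['eye'],Ro.from_euler('xyz',c['rotation']).as_matrix(),f,c['cx'],c['cy']
def ray(n,u,v):
    e,R,f,cx,cy=cam(n); d=R@np.array([(u-cx)/f,(v-cy)/f,1]); return e,d/np.linalg.norm(d)
def onz(n,u,v,z):
    e,d=ray(n,u,v); return e+d*(z-e[2])/d[2]
def two(a,b):
    (e1,d1),(e2,d2)=ray("top",*a),ray("side",*b)
    s=np.linalg.lstsq(np.c_[d1,-d2],e2-e1,rcond=None)[0]
    p,q=e1+s[0]*d1,e2+s[1]*d2
    return (p+q)/2,np.linalg.norm(p-q)
def proj(n,P):
    e,R,f,cx,cy=cam(n); q=R.T@(np.array(P)-e); return np.array([cx+f*q[0]/q[2],cy+f*q[1]/q[2]])
E
python3 - <<'E'
import cv2,numpy as np
t=cv2.imread('pics/top0.png');s=cv2.imread('pics/side0.png')
cr=lambda i,x,y,w,h:cv2.resize(cv2.convertScaleAbs(i[y:y+h,x:x+w],alpha=1.8),(400,300),interpolation=cv2.INTER_CUBIC)
cv2.imwrite('pics/z0.png',np.vstack([np.hstack([cr(t,190,188,100,75),cr(t,345,205,100,75)]),np.hstack([cr(s,255,150,100,75),cr(s,280,235,120,90)])]))
E
python3 -c "
from h import *
print(proj('top',bot.get_obs()['tool_pos']),proj('side',bot.get_obs()['tool_pos']))"
```

```text
[ 47.1279521  372.05901418] [151.21403959  88.29583347]
```

View pics/z0.png

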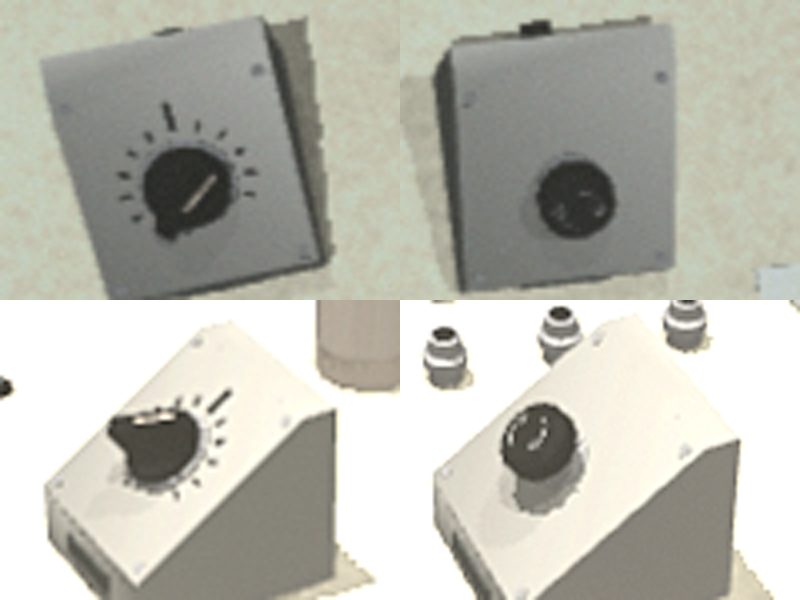

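```bash
python3 - <<'E'
from h import *
T=lambda q:(190+q[0]/4,188+q[1]/4)
S=lambda q:(255+q[0]/4,150+(q[1]-300)/4)
T2=lambda q:(345+(q[0]-400)/4,205+q[1]/4)
S2=lambda q:(280+(q[0]-400)*.3,235+(q[1]-300)*.3)
np.set_printoptions(precision=1,suppress=True)
D=[((66,107),(197,342)),((259,70),(285,422)),((306,252),(140,567)),((168,117),(219,402)),((185,210),(132,417)),((215,175),(176,410)),((165,232),(115,425))]
for a,b in D: print('D',*two(T(a),S(b)))
D=[((469,98),(598,338)),((661,77),(685,452)),((659,258),(522,592)),((478,282),(447,472)),((576,200),(540,442))]
for a,b in D: print('S',*two(T2(a),S2(b)))
t=cv2.imread('pics/top0.png');s=cv2.imread('pics/side0.png')
cr=lambda i,x,y,w,h:cv2.resize(cv2.convertScaleAbs(i[y:y+h,x:x+w],alpha=2.2),(400,400),interpolation=cv2.INTER_CUBIC)
cv2.imwrite('pics/z1.png',np.hstack([cr(t,216,208,40,40),cr(s,275,165,40,40)]))
E
```

```text
D [546.6 225.4 107. ] 0.14275094123025794
D [569.3 123.3 107.8] 0.32377536902404824
D [478.4 100.6  43.9] 1.1244081982406855
D [544.7 172.5  96.7] 0.6048016021415025
D [492.4 160.3 103.3] 1.9498219349477135
D [511.9 143.3 113.8] 1.2818785678333302
D [483.1 171.9  92.7] 1.6580954406174875
S [ 523.9 -108.8  107.1] 0.39401966364031465
S [ 537.9 -212.4  106.4] 0.15985182799357625
S [ 445.  -224.2   42.7] 1.738889829681537
S [ 429.8 -122.    42.3] 3.376578426538393
S [ 471.9 -169.    93.5] 0.8635301095093117
```

View pics/z1.png

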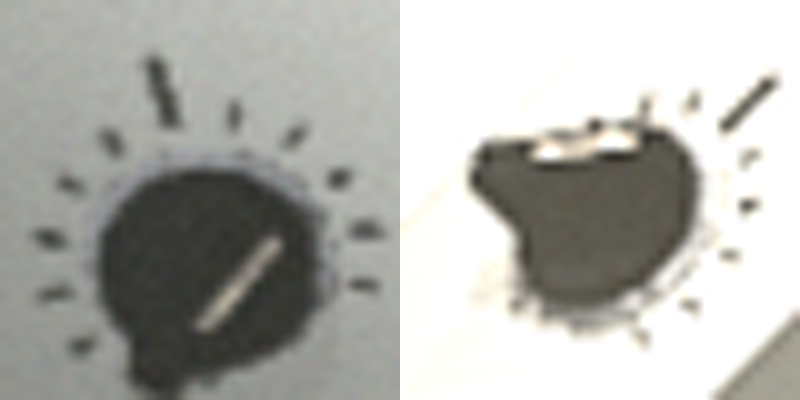

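White line runs from the dial axis to the upper right, so the pointer stands about 0.85 rad clockwise of the long mark. The triangulated screws lie on planes of about 35° and the heights agree. I'll write a planner that prints the rows, then go to the stop button.

```bash
cat >> h.py <<'E'
def rows(start,legs):
    """start (xyz,yaw) or None=measured; legs: (xyz,yaw,nrows); tool pointing down"""
    if start is None:
        o=bot.get_obs(); p,y=np.array(o['tool_pos']),o['tcp_rot'][2]
    else: p,y=np.array(start[0],float),start[1]
    out=[]
    for P,Y,n in legs:
        for k in range(n,0,-1):
            d=(np.array(P)-p)/k; dy=((Y-y+np.pi)%(2*np.pi)-np.pi)/k
            M=Ro.from_euler('xyz',[np.pi,0,y]).as_matrix()
            r=np.round(M.T@d/80,2); s=round(-dy/.1,2)
            out.append({"xyz":[float(v) for v in r+0.],"spin":s+0.}); p=p+M@r*80; y-=s*.1
    for i in range(0,len(out),10): print(str(out[i:i+10]).replace("'",'"'))
    print('end',p.round(1),round(y,3))
E
python3 -c "
from h import *
rows(None,[((440,-173.5,180),np.pi+.133,16),((440,-173.5,126),np.pi+.133,4)])"
```

```text
[{"xyz": [-0.37, -0.38, 0.04], "spin": np.float64(-0.37)}, {"xyz": [-0.35, -0.39, 0.04], "spin": np.float64(-0.37)}, {"xyz": [-0.34, -0.41, 0.04], "spin": np.float64(-0.37)}, {"xyz": [-0.32, -0.42, 0.04], "spin": np.float64(-0.37)}, {"xyz": [-0.31, -0.43, 0.03], "spin": np.float64(-0.37)}, {"xyz": [-0.29, -0.44, 0.04], "spin": np.float64(-0.37)}, {"xyz": [-0.28, -0.45, 0.03], "spin": np.float64(-0.37)}, {"xyz": [-0.26, -0.46, 0.04], "spin": np.float64(-0.37)}, {"xyz": [-0.24, -0.47, 0.03], "spin": np.float64(-0.37)}, {"xyz": [-0.22, -0.48, 0.04], "spin": np.float64(-0.37)}]
[{"xyz": [-0.21, -0.49, 0.03], "spin": np.float64(-0.37)}, {"xyz": [-0.19, -0.49, 0.04], "spin": np.float64(-0.37)}, {"xyz": [-0.17, -0.5, 0.03], "spin": np.float64(-0.36)}, {"xyz": [-0.15, -0.51, 0.04], "spin": np.float64(-0.37)}, {"xyz": [-0.13, -0.51, 0.03], "spin": np.float64(-0.36)}, {"xyz": [-0.12, -0.52, 0.04], "spin": np.float64(-0.37)}, {"xyz": [0.0, 0.0, 0.17], "spin": np.float64(0.0)}, {"xyz": [0.0, 0.0, 0.17], "spin": np.float64(0.0)}, {"xyz": [0.0, 0.0, 0.17], "spin": np.float64(0.0)}, {"xyz": [0.0, 0.0, 0.16], "spin": np.float64(0.0)}]
end [ 440.3 -173.2  126.1] 3.275
```

Emit:
jog_arm([
  {"xyz": [-0.37, -0.38, 0.04], "spin": -0.37},
  {"xyz": [-0.35, -0.39, 0.04], "spin": -0.37},
  {"xyz": [-0.34, -0.41, 0.04], "spin": -0.37},
  {"xyz": [-0.32, -0.42, 0.04], "spin": -0.37},
  {"xyz": [-0.31, -0.43, 0.03], "spin": -0.37},
  {"xyz": [-0.29, -0.44, 0.04], "spin": -0.37},
  {"xyz": [-0.28, -0.45, 0.03], "spin": -0.37},
  {"xyz": [-0.26, -0.46, 0.04], "spin": -0.37},
  {"xyz": [-0.24, -0.47, 0.03], "spin": -0.37},
  {"xyz": [-0.22, -0.48, 0.04], "spin": -0.37},
], gripper=0)

```text
time: 1.35
tool_pos: [361.7, 67.4, 197.0]
tcp_rot: [3.141, 0.0, 3.056]
contact_force: [0.5, 0.7, -0.1]
grip_width: 0.5
finger_force: 0.0
```

Emit:
jog_arm([
  {"xyz": [-0.21, -0.49, 0.03], "spin": -0.37},
  {"xyz": [-0.19, -0.49, 0.04], "spin": -0.37},
  {"xyz": [-0.17, -0.5, 0.03], "spin": -0.36},
  {"xyz": [-0.15, -0.51, 0.04], "spin": -0.37},
  {"xyz": [-0.13, -0.51, 0.03], "spin": -0.36},
  {"xyz": [-0.12, -0.52, 0.04], "spin": -0.37},
  {"xyz": [0, 0, 0.17], "spin": 0},
  {"xyz": [0, 0, 0.17], "spin": 0},
  {"xyz": [0, 0, 0.17], "spin": 0},
  {"xyz": [0, 0, 0.16], "spin": 0},
])

```text
time: 2.6
tool_pos: [440.2, -172.0, 125.8]
tcp_rot: [3.141, -0.0, -3.007]
contact_force: [0.1, -0.2, 0.5]
grip_width: 0.3
finger_force: 0.0
```

```bash
python3 - <<'E'
from h import *
t,s=bot.capture('top'),bot.capture('side')
o=bot.get_obs();print(o['time'],o['tool_pos'],o['tcp_rot'],o['contact_force'],o['grip_width'],proj('top',o['tool_pos']),proj('side',o['tool_pos']))
cr=lambda i,x,y:cv2.resize(cv2.convertScaleAbs(i[y:y+80,x:x+80],alpha=1.6),(400,400),interpolation=cv2.INTER_CUBIC)
cv2.imwrite('pics/p1.png',np.hstack([cr(t,350,205),cr(s,270,230)]))
E
```

```text
2.7 [ 439.69848834 -171.896708    125.28595968] [ 3.13972558e+00 -2.17523892e-03 -3.00763723e+00] [-1.03738054 -0.65632916  0.2794791 ] 0.7900734270376987 [392.60900001 268.89257479] [304.28994521 268.27986805]
```

View pics/p1.png

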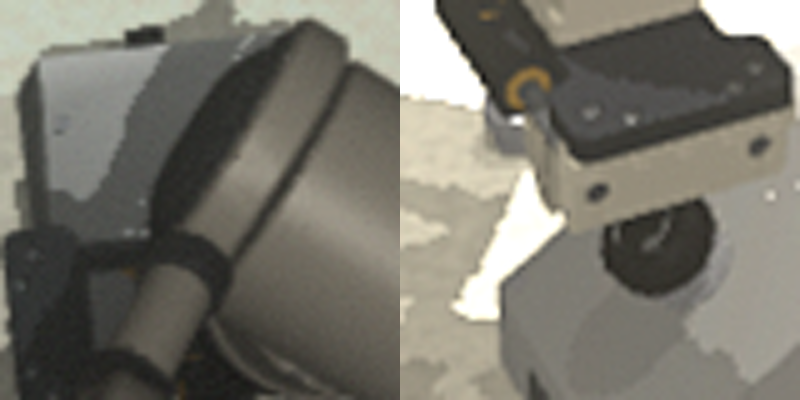

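Side view: the closed gripper hangs just short of the mushroom head, whose centre is at crop pixel (660,245), with the body well clear. Pressing along the button axis.

Emit:
jog_arm([
  {"xyz": [-0.036, 0, 0.051], "spin": 0},
  {"xyz": [-0.036, 0, 0.051], "spin": 0},
  {"xyz": [-0.036, 0, 0.051], "spin": 0},
  {"xyz": [-0.036, 0, 0.051], "spin": 0},
  {"xyz": [-0.036, 0, 0.051], "spin": 0},
  {"xyz": [-0.036, 0, 0.051], "spin": 0},
  {"xyz": [-0.014, 0, 0.02], "spin": 0},
  {"xyz": [-0.014, 0, 0.02], "spin": 0},
  {"xyz": [0, 0, 0], "spin": 0},
  {"xyz": [0, 0, 0], "spin": 0},
])

```text
time: 3.95
tool_pos: [459.8, -170.3, 99.1]
tcp_rot: [3.142, 0.0, -3.008]
contact_force: [-2.2, -0.7, 2.6]
grip_width: 0.3
finger_force: 1.8
```

Emit:
jog_arm([
  {"xyz": [-0.014, 0, 0.02], "spin": 0},
  {"xyz": [-0.014, 0, 0.02], "spin": 0},
  {"xyz": [-0.014, 0, 0.02], "spin": 0},
  {"xyz": [0, 0, 0], "spin": 0},
  {"xyz": [0, 0, 0], "spin": 0},
  {"xyz": [0, 0, 0], "spin": 0},
  {"xyz": [0, 0, 0], "spin": 0},
  {"xyz": [0, 0, 0], "spin": 0},
  {"xyz": [0, 0, 0], "spin": 0},
  {"xyz": [0, 0, 0], "spin": 0},
])

```text
time: 5.2
tool_pos: [462.1, -170.2, 95.6]
tcp_rot: [-3.141, -0.002, -3.008]
contact_force: [-11.9, -0.9, 21.1]
grip_width: 0.5
finger_force: 11.7
```

Emit:
jog_arm([
  {"xyz": [-0.014, 0, 0.02], "spin": 0},
  {"xyz": [0, 0, 0], "spin": 0},
  {"xyz": [0, 0, 0], "spin": 0},
  {"xyz": [0, 0, 0], "spin": 0},
  {"xyz": [0, 0, 0], "spin": 0},
  {"xyz": [0, 0, 0], "spin": 0},
  {"xyz": [0, 0, 0], "spin": 0},
  {"xyz": [0, 0, 0], "spin": 0},
  {"xyz": [0, 0, 0], "spin": 0},
  {"xyz": [0, 0, 0], "spin": 0},
])

```text
time: 6.45
tool_pos: [462.4, -170.2, 95.1]
tcp_rot: [-3.141, -0.003, -3.008]
contact_force: [-18.3, -0.4, 33.2]
grip_width: 0.2
finger_force: 18.8
```

Travel stops hard at about 38 N, so the button is fully down. Retracting and heading for the dial.

```bash
python3 -c "
from h import *
rows(((464,-168.8,91.7),-3.008),[((442,-172,125),-3.008,3),((442,-172,170),-3.008,2),((498.1,162.1,150),np.pi+.225,15)])"
```

```text
[{"xyz": [0.09, 0.0, -0.14], "spin": 0.0}, {"xyz": [0.09, 0.0, -0.14], "spin": 0.0}, {"xyz": [0.1, 0.0, -0.14], "spin": 0.0}, {"xyz": [0.0, 0.0, -0.28], "spin": 0.0}, {"xyz": [0.0, 0.0, -0.28], "spin": 0.0}, {"xyz": [-0.08, 0.27, 0.02], "spin": -0.06}, {"xyz": [-0.09, 0.27, 0.02], "spin": -0.06}, {"xyz": [-0.09, 0.27, 0.02], "spin": -0.06}, {"xyz": [-0.09, 0.27, 0.02], "spin": -0.06}, {"xyz": [-0.09, 0.27, 0.02], "spin": -0.06}]
[{"xyz": [-0.09, 0.27, 0.02], "spin": -0.06}, {"xyz": [-0.09, 0.27, 0.01], "spin": -0.06}, {"xyz": [-0.09, 0.26, 0.02], "spin": -0.06}, {"xyz": [-0.1, 0.26, 0.01], "spin": -0.06}, {"xyz": [-0.1, 0.26, 0.02], "spin": -0.06}, {"xyz": [-0.1, 0.26, 0.01], "spin": -0.06}, {"xyz": [-0.1, 0.26, 0.02], "spin": -0.06}, {"xyz": [-0.1, 0.27, 0.01], "spin": -0.06}, {"xyz": [-0.1, 0.26, 0.02], "spin": -0.07}, {"xyz": [-0.11, 0.27, 0.01], "spin": -0.06}]
end [497.9 162.5 150.1] -2.917
```

Emit:
jog_arm([
  {"xyz": [0.09, 0, -0.14], "spin": 0},
  {"xyz": [0.09, 0, -0.14], "spin": 0},
  {"xyz": [0.1, 0, -0.14], "spin": 0},
  {"xyz": [0, 0, -0.28], "spin": 0},
  {"xyz": [0, 0, -0.28], "spin": 0},
  {"xyz": [-0.08, 0.27, 0.02], "spin": -0.06},
  {"xyz": [-0.09, 0.27, 0.02], "spin": -0.06},
  {"xyz": [-0.09, 0.27, 0.02], "spin": -0.06},
  {"xyz": [-0.09, 0.27, 0.02], "spin": -0.06},
  {"xyz": [-0.09, 0.27, 0.02], "spin": -0.06},
])

```text
time: 7.7
tool_pos: [461.3, -60.0, 163.2]
tcp_rot: [3.141, 0.0, -2.978]
contact_force: [-0.4, -0.8, -0.3]
grip_width: 0.9
finger_force: 0.0
```

Emit:
jog_arm([
  {"xyz": [-0.09, 0.27, 0.02], "spin": -0.06},
  {"xyz": [-0.09, 0.27, 0.01], "spin": -0.06},
  {"xyz": [-0.09, 0.26, 0.02], "spin": -0.06},
  {"xyz": [-0.1, 0.26, 0.01], "spin": -0.06},
  {"xyz": [-0.1, 0.26, 0.02], "spin": -0.06},
  {"xyz": [-0.1, 0.26, 0.01], "spin": -0.06},
  {"xyz": [-0.1, 0.26, 0.02], "spin": -0.06},
  {"xyz": [-0.1, 0.27, 0.01], "spin": -0.06},
  {"xyz": [-0.1, 0.26, 0.02], "spin": -0.07},
  {"xyz": [-0.11, 0.27, 0.01], "spin": -0.06},
], gripper=100)

```text
time: 8.95
tool_pos: [498.2, 162.1, 151.1]
tcp_rot: [3.141, -0.0, -2.917]
contact_force: [-0.9, -0.7, 0.0]
grip_width: 90.8
finger_force: 0.0
```

```bash
python3 - <<'E'
from h import *
t,s=bot.capture('top'),bot.capture('side')
o=bot.get_obs();print(o['time'],o['tool_pos'],o['tcp_rot'],o['grip_width'],proj('top',o['tool_pos']),proj('side',o['tool_pos']))
cr=lambda i,x,y,w=80:cv2.resize(cv2.convertScaleAbs(i[y:y+w,x:x+w],alpha=1.6),(400,400),interpolation=cv2.INTER_CUBIC)
s0=cv2.imread('pics/side0.png')
cv2.imwrite('pics/p2.png',np.hstack([np.vstack([cr(s,290,250,60),cr(s0,290,250,60)])[:600].copy(),cr(s,255,120,80)[[0]*0+list(range(400))+[399]*200]])[:600])
for i in(s0,s):
    m=(i[250:310,290:350].max(2)<60).astype(np.uint8); n,l,st,c=cv2.connectedComponentsWithStats(m); k=1+st[1:,4].argmax(); print(st[k],c[k])
E
```

```text
9.05 [498.3579256  163.10846169 151.10546941] [ 3.14094811e+00  4.75509972e-04 -2.91526080e+00] 91.9024174675335 [231.23999575 235.38300562] [289.95175939 159.29118776]
[ 21  16  22  24 347] [31.72622478 27.99423631]
[ 22  18  23  23 341] [33.57184751 29.61290323]
```

View pics/p2.png

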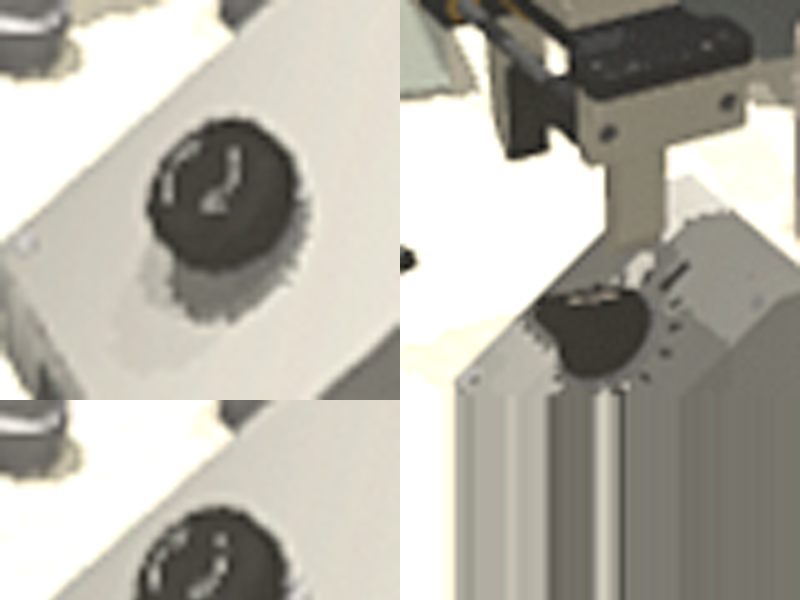

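Mushroom centroid moved by (1.8,1.6) px along the axis direction, so it is latched about 7 mm in. The near finger, at crop (637,240), lines up with the dial. Lowering.

Emit:
jog_arm([
  {"xyz": [0, 0, 0.2], "spin": 0},
  {"xyz": [0, 0, 0.2], "spin": 0},
  {"xyz": [0, 0, 0.1], "spin": 0},
  {"xyz": [0, 0, 0.1], "spin": 0},
  {"xyz": [0, 0, 0.08], "spin": 0},
  {"xyz": [0, 0, 0.05], "spin": 0},
  {"xyz": [0, 0, 0.05], "spin": 0},
  {"xyz": [0, 0, 0], "spin": 0},
  {"xyz": [0, 0, 0], "spin": 0},
  {"xyz": [0, 0, 0], "spin": 0},
])

```text
time: 10.3
tool_pos: [498.5, 161.6, 88.9]
tcp_rot: [3.142, 0.001, -2.917]
contact_force: [0.1, -0.0, -0.2]
grip_width: 91.5
finger_force: 0.0
```

Emit:
jog_arm([
  {"xyz": [0, 0, 0], "spin": 0},
  {"xyz": [0, 0, 0], "spin": 0},
  {"xyz": [0, 0, 0], "spin": 0},
  {"xyz": [0, 0, 0], "spin": 0},
  {"xyz": [0, 0, 0], "spin": 0},
  {"xyz": [0, 0, 0], "spin": 0},
  {"xyz": [0, 0, 0], "spin": 0},
  {"xyz": [0, 0, 0], "spin": 0},
  {"xyz": [0, 0, 0], "spin": 0},
  {"xyz": [0, 0, 0], "spin": 0},
], gripper=0)

```text
time: 11.55
tool_pos: [496.1, 163.3, 87.7]
tcp_rot: [3.138, -0.004, -2.918]
contact_force: [-4.2, 8.8, -3.2]
grip_width: 28.2
finger_force: 29.9
```

```bash
python3 - <<'E'
from h import *
t,s=bot.capture('top'),bot.capture('side')
o=bot.get_obs();print(o['time'],o['tool_pos'],o['contact_force'],o['moment'],o['grip_width'])
cr=lambda i,x,y,w=60:cv2.resize(cv2.convertScaleAbs(i[y:y+w,x:x+w],alpha=1.8),(400,400),interpolation=cv2.INTER_CUBIC)
cv2.imwrite('pics/p3.png',np.hstack([cr(t,205,200),cr(s,262,150)]))
E
```

```text
11.65 [496.07419922 163.28477064  87.67046635] [-4.40458207  9.27361489 -2.73248452] [ 1.52090457  0.7930923  -0.00430928] 28.335059598271343
```

View pics/p3.png

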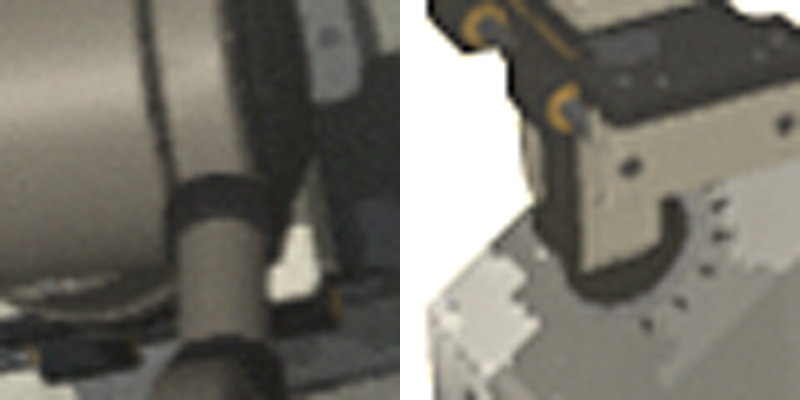

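The fingers obscure the bar in both views (side crop, finger tip at about (590,270)). A width of 28 mm means the jaws jammed on a diagonal with the bar at about 0.55 rad. I'll turn the bar while gripped, then reopen, realign and squeeze.

Emit:
jog_arm([
  {"xyz": [0, 0, -0.03], "spin": 0},
  {"xyz": [0, 0, -0.03], "spin": 0},
  {"xyz": [0, 0, 0], "spin": -0.6},
  {"xyz": [0, 0, 0], "spin": -0.6},
  {"xyz": [0, 0, 0], "spin": -0.6},
  {"xyz": [0, 0, 0], "spin": -0.6},
  {"xyz": [0, 0, 0], "spin": -0.6},
  {"xyz": [0, 0, 0], "spin": -0.6},
  {"xyz": [0, 0, 0], "spin": -0.6},
  {"xyz": [0, 0, 0], "spin": 0},
])

```text
time: 12.9
tool_pos: [498.4, 162.0, 94.1]
tcp_rot: [3.141, 0.001, -2.498]
contact_force: [-2.0, 4.5, 3.1]
grip_width: 13.3
finger_force: 31.9
```

Width 13.3 means it's now flat on the bar, about 0.4 rad past the mark. Turning back by the same amount to align with the box.

Emit:
jog_arm([
  {"xyz": [0, 0, 0], "spin": 0.6},
  {"xyz": [0, 0, 0], "spin": 0.6},
  {"xyz": [0, 0, 0], "spin": 0.6},
  {"xyz": [0, 0, 0], "spin": 0.6},
  {"xyz": [0, 0, 0], "spin": 0.6},
  {"xyz": [0, 0, 0], "spin": 0.6},
  {"xyz": [0, 0, 0], "spin": 0.59},
  {"xyz": [0, 0, 0.03], "spin": 0},
  {"xyz": [0, 0, 0.02], "spin": 0},
  {"xyz": [0, 0, 0], "spin": 0},
])

```text
time: 14.15
tool_pos: [498.4, 161.9, 93.6]
tcp_rot: [3.141, 0.003, -2.917]
contact_force: [-12.5, 0.2, 35.4]
grip_width: 12.1
finger_force: 30.0
```

Emit:
jog_arm([
  {"xyz": [0, 0, 0], "spin": 0},
  {"xyz": [0, 0, 0], "spin": 0},
  {"xyz": [0, 0, 0], "spin": 0},
  {"xyz": [0, 0, 0], "spin": 0},
  {"xyz": [0, 0, -0.2], "spin": 0},
  {"xyz": [0, 0, -0.3], "spin": 0},
  {"xyz": [0, -0.3, -0.3], "spin": 0},
  {"xyz": [0, -0.5, 0], "spin": 0},
  {"xyz": [0, -0.5, 0], "spin": 0},
  {"xyz": [0, -0.5, 0], "spin": 0},
], gripper=40)

```text
time: 15.4
tool_pos: [530.6, 19.9, 153.3]
tcp_rot: [3.141, -0.0, -2.916]
contact_force: [0.1, 0.1, 0.2]
grip_width: 37.0
finger_force: 0.0
```

```bash
python3 - <<'E'
from h import *
t,s=bot.capture('top'),bot.capture('side')
cv2.imwrite('pics/t4.png',t);cv2.imwrite('pics/s4.png',s)
o=bot.get_obs();print(o['time'],o['tool_pos'],o['tcp_rot'],o['contact_force'],o['grip_width'])
cr=lambda i,x,y,w=60:cv2.resize(cv2.convertScaleAbs(i[y:y+w,x:x+w],alpha=2),(400,400),interpolation=cv2.INTER_CUBIC)
cv2.imwrite('pics/p4.png',np.hstack([cr(t,205,200,60),cr(s,262,150,60)]))
E
```

```text
15.5 [531.29011481  17.83137925 153.17027563] [-3.14050482e+00  8.50122385e-05 -2.92005650e+00] [ 0.32804103 -0.50876959 -0.09326105] 36.61589298848315
```

View pics/p4.png

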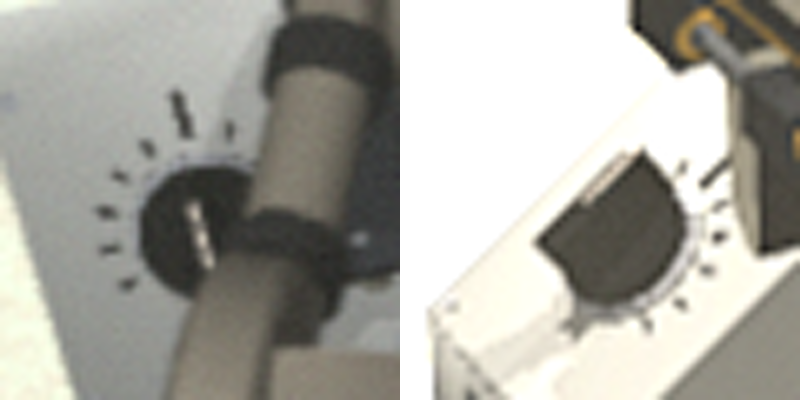

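The white line now runs from (192,205) to (210,268) in the crop, parallel to and in line with the long mark at (177,93)–(187,135), so the dial is set. Going back to the mushroom, pre-rotated by −0.25 rad, to ratchet it clockwise.

```bash
python3 -c "
from h import *
rows(None,[((475.8,-168.5,150),-2.7586,10),((475.8,-168.5,110),-2.7586,3),((475.8,-168.5,83.5),-2.7586,5)])"
```

```text
[{"xyz": [0.12, -0.21, 0.0], "spin": np.float64(-0.16)}, {"xyz": [0.12, -0.21, 0.0], "spin": np.float64(-0.16)}, {"xyz": [0.13, -0.21, 0.0], "spin": np.float64(-0.16)}, {"xyz": [0.13, -0.21, 0.01], "spin": np.float64(-0.16)}, {"xyz": [0.13, -0.2, 0.0], "spin": np.float64(-0.16)}, {"xyz": [0.13, -0.2, 0.01], "spin": np.float64(-0.16)}, {"xyz": [0.14, -0.2, 0.0], "spin": np.float64(-0.16)}, {"xyz": [0.14, -0.2, 0.01], "spin": np.float64(-0.16)}, {"xyz": [0.15, -0.19, 0.0], "spin": np.float64(-0.17)}, {"xyz": [0.15, -0.2, 0.01], "spin": np.float64(-0.16)}]
[{"xyz": [0.0, 0.0, 0.17], "spin": np.float64(0.0)}, {"xyz": [0.0, 0.0, 0.16], "spin": np.float64(0.0)}, {"xyz": [0.0, 0.0, 0.17], "spin": np.float64(0.0)}, {"xyz": [0.0, 0.0, 0.07], "spin": np.float64(0.0)}, {"xyz": [0.0, 0.0, 0.07], "spin": np.float64(0.0)}, {"xyz": [0.0, 0.0, 0.06], "spin": np.float64(0.0)}, {"xyz": [0.0, 0.0, 0.07], "spin": np.float64(0.0)}, {"xyz": [0.0, 0.0, 0.06], "spin": np.float64(0.0)}]
end [ 475.7 -168.8   83.6] -2.759
```

Emit:
jog_arm([
  {"xyz": [0.12, -0.21, 0], "spin": -0.16},
  {"xyz": [0.12, -0.21, 0], "spin": -0.16},
  {"xyz": [0.13, -0.21, 0], "spin": -0.16},
  {"xyz": [0.13, -0.21, 0.01], "spin": -0.16},
  {"xyz": [0.13, -0.2, 0], "spin": -0.16},
  {"xyz": [0.13, -0.2, 0.01], "spin": -0.16},
  {"xyz": [0.14, -0.2, 0], "spin": -0.16},
  {"xyz": [0.14, -0.2, 0.01], "spin": -0.16},
  {"xyz": [0.15, -0.19, 0], "spin": -0.17},
  {"xyz": [0.15, -0.2, 0.01], "spin": -0.16},
], gripper=65)

```text
time: 16.75
tool_pos: [475.3, -165.6, 150.0]
tcp_rot: [3.141, -0.0, -2.754]
contact_force: [-1.2, 0.4, 0.2]
grip_width: 59.7
finger_force: 0.0
```

```bash
python3 - <<'E'
from h import *
np.set_printoptions(precision=2,suppress=True)
t=bot.capture('top'); s=bot.capture('side'); cv2.imwrite('pics/t5.png',t); cv2.imwrite('pics/s5.png',s)
o=bot.get_obs();print(o['time'],o['tool_pos'],o['tcp_rot'],o['grip_width'])
yaw=.225;u=np.array([np.cos(yaw),np.sin(yaw),0]);c,sn=np.cos(np.radians(35)),np.sin(np.radians(35))
up=c*u+np.array([0,0,sn]);n=-sn*u+np.array([0,0,c]);r=np.cross(up,n)
seat=np.array([511.5,165.1,74.])
def onp(q,h):
    e,d=ray('top',*q); P=e+d*(((seat+h*n-e)@n)/(d@n)); return np.array([(P-seat)@up,(P-seat)@r])
g=t.max(2).astype(float); x0,y0=216,208
sub=g[y0:y0+40,x0:x0+40]
# white line on black dial (h=32)
dark=cv2.morphologyEx((sub<45).astype(np.uint8),cv2.MORPH_CLOSE,np.ones((5,5)))
_,l,st,_=cv2.connectedComponentsWithStats(dark);k=1+st[1:,4].argmax()
w=np.where(cv2.erode((l==k).astype(np.uint8),np.ones((3,3)))&(sub>45),sub-40,0)
def line(w,h):
    ys,xs=np.nonzero(w>0);ww=w[ys,xs];P=np.array([onp((x+x0,y+y0),h) for x,y in zip(xs,ys)])
    m=np.average(P,0,ww);C=np.cov(P.T,aweights=ww);v=np.linalg.eigh(C)[1][:,1];v*=np.sign(v[0]);return m,np.degrees(np.arctan2(v[1],v[0])),len(xs)
print('pointer',line(w,32))
# long mark
a=t[y0:y0+40,x0:x0+40].max(2).astype(float);a=a[3:14,10:21];bg=np.median(a);wm=np.zeros_like(sub);wm[3:14,10:21]=np.clip(bg-15-a,0,None)
print('mark',line(wm,0),bg)
E
```

```text
16.85 [ 475.23 -166.45  149.94] [ 3.14 -0.   -2.76] 59.758458624894615
pointer (array([12.75,  0.29]), np.float64(-0.09429931221366411), 24)
mark (array([41.17, -1.13]), np.float64(29.020223345256202), 20) 93.0
```

Dial pointer is within about 0.1° of the box's up-slope direction. Lowering onto the mushroom.

Emit:
jog_arm([
  {"xyz": [0, -0.01, 0.17], "spin": 0},
  {"xyz": [0, 0, 0.16], "spin": 0},
  {"xyz": [0, 0, 0.17], "spin": 0},
  {"xyz": [0, 0, 0.07], "spin": 0},
  {"xyz": [0, 0, 0.07], "spin": 0},
  {"xyz": [0, 0, 0.06], "spin": 0},
  {"xyz": [0, 0, 0.07], "spin": 0},
  {"xyz": [0, 0, 0.06], "spin": 0},
  {"xyz": [0, 0, 0], "spin": 0},
  {"xyz": [0, 0, 0], "spin": 0},
])

```text
time: 18.1
tool_pos: [475.9, -166.5, 84.0]
tcp_rot: [-3.141, 0.0, -2.755]
contact_force: [-0.7, 0.1, 1.5]
grip_width: 60.4
finger_force: 0.7
```

Emit:
jog_arm([
  {"xyz": [0, 0, 0], "spin": 0},
  {"xyz": [0, 0, 0], "spin": 0},
  {"xyz": [0, 0, 0], "spin": 0},
  {"xyz": [0, 0, 0], "spin": 0},
  {"xyz": [0, 0, 0], "spin": 0},
  {"xyz": [0, 0, 0], "spin": 0},
  {"xyz": [0, 0, 0], "spin": 0},
  {"xyz": [0, 0, 0], "spin": 0},
  {"xyz": [0, 0, 0], "spin": 0},
  {"xyz": [0, 0, 0], "spin": 0},
], gripper=0)

```text
time: 19.35
tool_pos: [475.7, -166.3, 83.7]
tcp_rot: [3.141, -0.0, -2.755]
contact_force: [-0.7, 1.6, 0.3]
grip_width: 39.7
finger_force: 30.0
```

Emit:
jog_arm([
  {"xyz": [0, 0, 0], "spin": 0.6},
  {"xyz": [0, 0, 0], "spin": 0.6},
  {"xyz": [0, 0, 0], "spin": 0.6},
  {"xyz": [0, 0, 0], "spin": 0.6},
  {"xyz": [0, 0, 0], "spin": 0.6},
  {"xyz": [0, 0, 0], "spin": 0.6},
  {"xyz": [0, 0, 0], "spin": 0.6},
  {"xyz": [0, 0, 0], "spin": 0.6},
  {"xyz": [0, 0, 0], "spin": 0.4},
  {"xyz": [0, 0, 0], "spin": 0},
])

```text
time: 20.6
tool_pos: [475.8, -166.1, 83.9]
tcp_rot: [3.141, -0.0, 3.009]
contact_force: [-2.4, 2.7, 2.7]
grip_width: 40.0
finger_force: 30.0
```

Emit:
jog_arm([
  {"xyz": [0, 0, 0], "spin": 0},
  {"xyz": [0, 0, 0], "spin": 0},
  {"xyz": [0, 0, 0], "spin": 0},
  {"xyz": [0, 0, 0], "spin": 0},
  {"xyz": [0, 0, 0], "spin": -0.9},
  {"xyz": [0, 0, 0], "spin": -0.9},
  {"xyz": [0, 0, 0], "spin": -0.9},
  {"xyz": [0, 0, 0], "spin": -0.9},
  {"xyz": [0, 0, 0], "spin": -0.9},
  {"xyz": [0, 0, 0], "spin": -0.7},
], gripper=62)

```text
time: 21.85
tool_pos: [475.8, -166.2, 83.7]
tcp_rot: [3.141, -0.0, -2.753]
contact_force: [-1.6, -1.3, 1.4]
grip_width: 56.8
finger_force: 0.9
```

```bash
python3 - <<'E'
from h import *
s=bot.capture('side')
o=bot.get_obs();print(o['time'],o['tool_pos'],o['tcp_rot'],o['grip_width'],o['contact_force'])
cv2.imwrite('pics/p5.png',cv2.resize(cv2.convertScaleAbs(s[240:320,280:380],alpha=1.8),(500,400),interpolation=cv2.INTER_CUBIC))
E
```

```text
21.9 [ 475.65193894 -166.31926009   83.6917873 ] [ 3.14111447e+00 -3.07900208e-04 -2.75027034e+00] 57.06893623742894 [-0.81251569 -0.51287343  1.29784212]
```

View pics/p5.png

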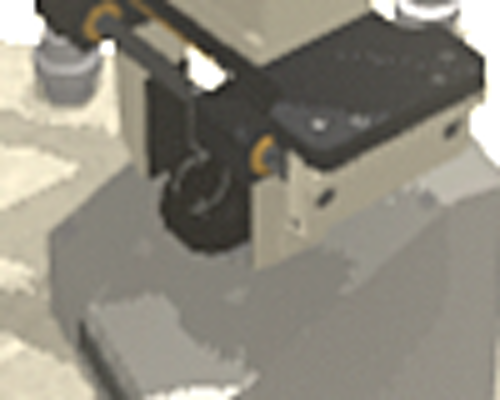

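The head (crop left edge at 162, bottom at 252) is partly hidden, so I can't tell yet whether it's out. I'll do a second ratchet.

Emit:
jog_arm([
  {"xyz": [0, 0, 0], "spin": 0},
  {"xyz": [0, 0, 0], "spin": 0},
  {"xyz": [0, 0, 0], "spin": 0},
  {"xyz": [0, 0, 0], "spin": 0},
  {"xyz": [0, 0, 0], "spin": 0},
  {"xyz": [0, 0, 0], "spin": 0.9},
  {"xyz": [0, 0, 0], "spin": 0.9},
  {"xyz": [0, 0, 0], "spin": 0.9},
  {"xyz": [0, 0, 0], "spin": 0.9},
  {"xyz": [0, 0, 0], "spin": 0.9},
], gripper=0)

```text
time: 23.15
tool_pos: [475.8, -166.2, 84.1]
tcp_rot: [3.141, -0.0, 3.076]
contact_force: [-0.3, 2.6, 3.7]
grip_width: 39.7
finger_force: 30.0
```

Emit:
jog_arm([
  {"xyz": [0, 0, 0], "spin": 0},
  {"xyz": [0, 0, 0], "spin": 0},
  {"xyz": [0, 0, 0], "spin": 0},
  {"xyz": [0, 0, 0], "spin": 0},
  {"xyz": [0, 0, 0], "spin": 0},
  {"xyz": [0, 0, -0.1], "spin": 0},
  {"xyz": [0, 0, -0.4], "spin": 0},
  {"xyz": [0, 0, -0.5], "spin": 0},
  {"xyz": [0.4, 0, -0.2], "spin": 0},
  {"xyz": [0.5, 0, 0], "spin": 0},
], gripper=75)

```text
time: 24.4
tool_pos: [404.3, -162.2, 181.6]
tcp_rot: [-3.14, 0.004, 3.079]
contact_force: [-0.2, 0.5, -0.3]
grip_width: 68.7
finger_force: 0.0
```

```bash
python3 - <<'E'
from h import *
t,s=bot.capture('top'),bot.capture('side'); cv2.imwrite('pics/t6.png',t); cv2.imwrite('pics/s6.png',s)
o=bot.get_obs();print(o['time'],o['tool_pos'],o['tcp_rot'],o['grip_width'],o['contact_force'])
for i in(cv2.imread('pics/side0.png'),s):
    m=(i[250:310,290:350].max(2)<60).astype(np.uint8); n,l,st,c=cv2.connectedComponentsWithStats(m); k=1+st[1:,4].argmax(); print(st[k],c[k])
cr=lambda i,x,y,w=70:cv2.resize(cv2.convertScaleAbs(i[y:y+w,x:x+w],alpha=1.8),(400,400),interpolation=cv2.INTER_CUBIC)
cv2.imwrite('pics/p6.png',np.hstack([cr(s,285,245),cr(s,262,145)]))
E
```

```text
24.5 [ 401.12627785 -160.96867552  180.43216061] [ 3.14100654e+00 -1.29015267e-03  3.07702297e+00] 68.73123163738366 [-0.93064483  0.19403639 -0.10540731]
[ 21  16  22  24 347] [31.72622478 27.99423631]
[ 20  16  23  24 375] [31.37866667 27.65066667]
```

View pics/p6.png

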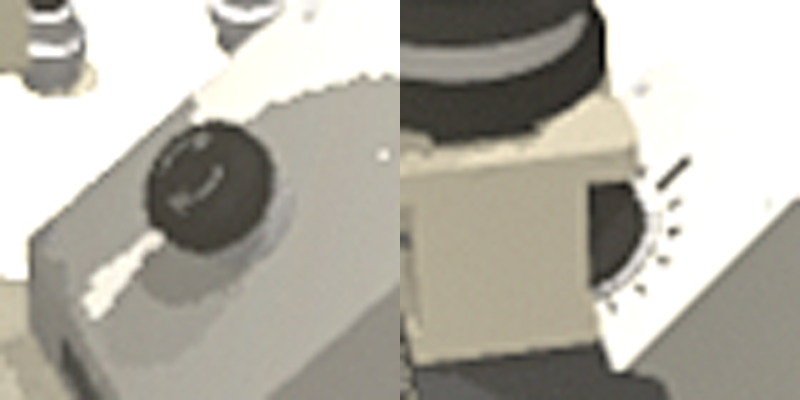

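Mushroom centroid is back at its original pixel, (31.4,27.7) against (31.7,28.0) before, so it is fully out. The arm is clear and the dial is still at the mark. Handing in.

```bash
python3 -c "
from plant import bot
print(bot.close_job())"
```

```text
the job is handed in; nothing more can be done
None
```

The job is handed in at about 24.5 s: the stop was latched, the dial set to its long mark while it stayed latched, then the mushroom was twisted clockwise and sprang fully out; the judged result was not shown.

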